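# Set the tube heater four clicks warmer and start it

### The arm

A 6-joint arm with a two-finger parallel gripper is mounted at the origin on the work surface. World frame = base frame: x ahead of the robot, y to its left, z up, the work surface at z = 0. Lengths are in m, angles in rad, forces in N, time in s.
With the tool pointing down it reaches from about 0.3 to 0.875 m from the base axis. Payload 6.4 kg.
Tool frame: the origin (TCP) lies between the finger pads; the fingertips stand 8 mm ahead of it and the grasp point (between the pads) lies 11 mm behind it; z points along the fingers, x is the direction in which the jaws open and shut, and the axes are right-handed (so a half turn about z gives the same grasp; the last joint's range is limited). The gripper opens to 85 mm and grips with 20 to 120 N. Pads are 22 mm wide; open, the fingers measure 114 mm over their backs; the gripper's body (76 mm by 85 mm) begins 54 mm behind the grasp point. The pads swing forward as they close: fully open they stand 13 mm farther back than shut.
Start: joints at [1.039, 0.181, 1.607, -0, 1.354, -0.206], TCP at [0.184, 0.545, 0.239] pointing down, gripper open.
Joint ranges: [-2.99, 2.99], [-0.89, 2.07], [0.3, 2.58], [-1.14, 4.28], [0, 2.63], [-3.12, 3.12]. Speed limits (rad/s): [2.57, 2.57, 3.01, 3.14, 3.14, 3.14].

### API

Orientations are given as a unit quaternion [w, x, y, z].
In Python, from bench import ctrl gives the robot as it stands.
- The arm moves only by the tool drive_tool, never from a script. Its argument "commands" is a list of rows, each an object of numbers: "gripper": the closure, from 0 (fully open) to 1 (shut); "dx", "dy", "dz": the shift along the tool's x, y, z in cm; "turn": the turn about the tool's z in degrees. A call has 1 to 20 rows; each row is the pose to reach, as a shift and turn from the pose commanded when the call began, along the tool's axes at that moment; what a row does not reach only later rows make up. A row lasts 1/8 s, in which the tool goes at most 62.5 mm and 10.7 degrees, less where a joint would pass 70% of its speed; a pose out of reach is approached as far as the arm can. A call with a gripper value outside its range is refused whole. The fingers move at their own pace and stop on an object; the grip force is fixed at half the most. Time passes only in rows, so rows that repeat a pose let the fingers close. It gives the time, the measured TCP pose, the force and the opening at its end, in the units of the state.
- ctrl.get_obs(): the state, without advancing time (a new reading comes with each control period).
- ctrl.camera(name): name is "scene" or "top"; returns a dict with "image" (384x512x3 uint8, red, green, blue), "mtx" (3x3 intrinsics, pixels), "R" (3x3) and "t" (3): a world point X has camera coordinates R X + t. Camera axes: x right, y down, z forward; pixel columns grow to the right and rows downward; lengths in m; the calibration is good to about 2 mm. A picture is of the moment at which its call begins. There is no depth.
- ctrl.hand_in(): hands the job in, once; it reports no verdict.
The state is a dict: "time_s": time; "q": joint angles; "dq": joint speeds; "joint_efforts": joint torques, N m; "eef_pos": TCP position; "eef_rot": TCP orientation; "wrist_force": force on the tool from outside, world axes, zero at the start; "torque": the same for the moment, N m; "opening": opening from 0.0 (shut) to 1.0 (fully open).
Only numpy, scipy, OpenCV 4.12 (cv2) and the standard library are available. Lean on these libraries where they do the work, as an engineer would, in place of code of your own. Each camera call takes 0.05 s, during which the arm holds its last target.

### The job

On the tube heater, turn the thermostat dial up (clockwise) by exactly four clicks, pushing the side of its raised bar round with a fingertip - do not take the bar between the fingers. When the dial rests in that fourth click, press the round start key fully down with a fingertip, let it come back up and leave the heater. The tubes standing in the heater, the tube rack and the bottle stay where they are.

Things in the scene. Friction and masses are not known exactly. Their poses are not given: they have to be found in the camera images.
- heater: dry-block tube heater fixed to the bench: white housing 270 mm deep (its x) by 210 mm wide (its y). Origin under its centre on the bench; x points from the front edge of the console to the tube block, z up. Front part, x = -135 to -5 mm: flat console, top 62 mm above the bench. Rear part, x = -5 to 135 mm: 89 mm high, with an aluminium block of eight tube wells
- console (a point): middle of the console's flat top, 62 mm above the bench, at heater x = -72, y = 0 mm; axes as the heater's. From it the dial's axis lies at y = +36 mm and the start key at y = -66 mm; nothing else on the console stands up more than 3 mm. Eleven dark strokes round the dial mark its clicks, longer towards the warm end
- dial (a joint): angle of the dial in rad: 0 at its lowest click, growing clockwise seen from above (warmer). Eleven clicks 0.4189 rad (24 degrees) apart; it starts in one of the lowest four. Leaving a click takes about 0.1 N m (5 N at 20 mm from the axis); past half way it snaps by itself into the next click, ahead of the finger. Let go, it settles in the nearest click. End stops 0.08 rad past the end clicks
- dial_bar (a point): point on the dial's axis at the top of its bar, 88 mm above the bench. Black round skirt 60 mm across, top 8 mm above the console; a straight upright bar crosses its middle, 56 mm long, 10 mm thick, 18 mm high above the skirt. Axes turn with the dial: x along the bar to its pointer end (white line), z up. At joint value 0 the pointer is 120 degrees counterclockwise, from above, of the heater's x
- dial_pointer (a point): point on the top of the dial's bar near its pointer end, 26 mm from the dial's axis
- start_key (a joint): travel of the start key in m: 0 up, 0.005 fully down. Sprung: begins to move at about 1.5 N, reaches the bottom at about 5 N, comes back up when let go
- start_key_top (a point): centre of the top of the start key, a round white push key 24 mm across in a grey collar; when up its top is 13 mm above the console (75 mm above the bench); pressed straight down
- tube_a: capped sample tube 82 mm tall, 13 mm across, 17 mm tan cap, standing loose in the heater's well at heater x = 87, y = 51 mm, its cap up to 126 mm above the bench. Origin at its foot; leave it alone
- tube_b: a second such tube, in the well at heater x = 87, y = -17 mm; leave it alone
- tube_rack: loose white wire rack filled with capped tubes, 104 x 60 mm, 85 mm high, on the bench beside the heater on the start key's side. Origin under its centre; leave it alone
- reagent: loose amber reagent bottle with a white cap, 54 mm across, 105 mm high, on the bench beside the heater on the dial's side. Origin under its centre; leave it alone

How it is judged:
On the way, in this order (a step that is already met when the one before it is completed fails the run):
1. the dial rests in the fourth click above the one it started in (distance of dial_pointer from where it was at the start of the episode between 0.0368 and 0.0404 m and velocity of joint dial between -0.3 and 0.3 rad/s), for 0.3 s.
2. the start key is pressed fully down (value of joint start_key above 0.004 m), for 0.05 s.
3. the start key has come back up (value of joint start_key below 0.001 m), for 0.05 s.
At the end, for the whole second after the job is handed in: The dial rests exactly four clicks (96 degrees, within about 6 degrees) clockwise of where it started, the start key is up again (within 1 mm), and the two tubes, the rack and the bottle stand upright within 10 mm (tubes) or 15 mm (rack, bottle) of where they began (distance of dial_pointer from where it was at the start of the episode between 0.0368 and 0.0404 m and velocity of joint dial between -0.1 and 0.1 rad/s and value of joint start_key below 0.001 m and distance of each of tube_a, tube_b from where it was at the start of the episode below 0.01 m and angle between each of tube_a, tube_b, tube_rack, reagent's own z axis and vertical below 0.25 rad and distance of each of tube_rack, reagent from where it was at the start of the episode below 0.015 m); the robot touches nothing.
It fails at once if the start key is pressed while the dial is not in the fourth click above its start (value of joint start_key above 0.0025 m and not (distance of dial_pointer from where it was at the start of the episode between 0.0368 and 0.0404 m)).
It fails at once if the dial's bar is taken between the fingers (the grasp point lies on the bar, low enough to grip it) (y of the grasp point in the frame of dial_bar between -0.004 and 0.004 m and x of the grasp point in the frame of dial_bar between -0.034 and 0.034 m and z of the grasp point in the frame of dial_bar below 0.013 m).
It fails at once if a tube, the rack or the bottle is lifted, carried, tipped or pushed away (not (distance of each of tube_a, tube_b from where it was at the start of the episode below 0.01 m and angle between each of tube_a, tube_b, tube_rack, reagent's own z axis and vertical below 0.25 rad and distance of each of tube_rack, reagent from where it was at the start of the episode below 0.015 m)).
It also fails if it takes over 48 s, if anything falls off the work surface, if the arm or the gripper's body presses on something with over 40 N, if the wrist force passes 120 N, or if a joint passes its speed limit or range.

## Working session

There is one attempt and no reset: what is moved stays moved. The work goes in short steps, Python scripts to look and compute and a tool call to move; the robot and the scene stay as the last step left them, time stands still between calls to the robot, and variables do not carry over. Pictures are saved under pics/ and viewed, and the job is handed in when it is done.

Besides the shell and the picture viewer there is one more tool, called after ">>>" in YAML: its name, and indented under it one key for each argument. drive_tool: Moves the arm, as the interface text tells. Its arguments: {"type":"object","properties":{"commands":{"type":"array","items":{"type":"object","properties":{"gripper":{"type":"number"},"dx":{"type":"number"},"dy":{"type":"number"},"dz":{"type":"number"},"turn":{"type":"number"}}}}},"required":["commands"]}

```bash
mkdir -p pics; ls
python3 - <<'E'
from bench import ctrl
import cv2, numpy as np, pickle
o=ctrl.get_obs(); print(o)
d={}
for n in ("scene","top"):
    c=ctrl.camera(n); d[n]=c
    cv2.imwrite(f"pics/{n}0.png",c["image"][:,:,::-1]); print(n,c["mtx"],c["R"],c["t"])
pickle.dump(d,open("c0.pkl","wb"))
E
```

```text
pics
{'time_s': 0.0, 'q': array([ 1.03870918e+00,  1.81536321e-01,  1.60799325e+00,  3.90977761e-06,
        1.35381045e+00, -2.06308184e-01]), 'dq': array([ 0.00080705, -0.00120663,  0.00040279,  0.00034617,  0.00053464,
        0.00058161]), 'joint_efforts': array([-5.78133531e-04, -4.44878983e+01, -3.51330972e+01, -5.62172172e-04,
        9.70745663e-03,  2.16363759e-05]), 'eef_pos': array([0.18373683, 0.54429021, 0.23839393]), 'eef_rot': array([ 3.51474466e-04,  8.12418201e-01,  5.83074526e-01, -7.99870777e-04]), 'wrist_force': array([-0.56803588,  0.20048629, -0.1378136 ]), 'torque': array([ 0.01416699,  0.03147396, -0.02113295]), 'opening': 0.9981196584586588}
scene [[418.80180342   0.         256.08530243]
 [  0.         418.80180342 198.03131365]
 [  0.           0.           1.        ]] [[-0.56289758  0.82630417  0.01917606]
 [ 0.48549311  0.34932765 -0.8014154 ]
 [-0.66891162 -0.44180494 -0.59780067]] [ 0.31807034 -0.23777162  1.26606956]
top [[432.27551852   0.         250.67542881]
 [  0.         432.27551852 187.78265904]
 [  0.           0.           1.        ]] [[-0.02515721 -0.99966309 -0.00638849]
 [-0.97991382  0.02592382 -0.19772927]
 [ 0.19782827  0.00128585 -0.98023585]] [0.05078034 0.62684739 0.94334099]
```

View pics/scene0.png

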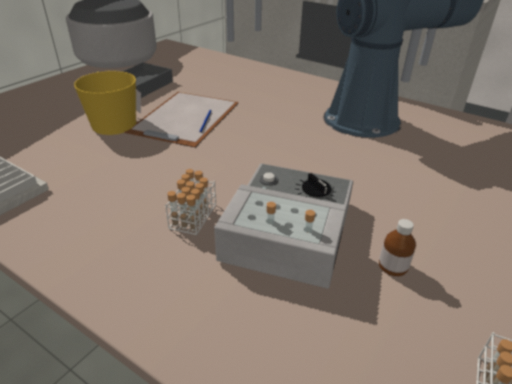

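View pics/top0.png

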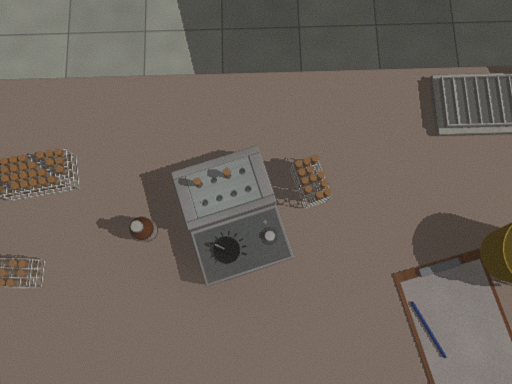

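The scene view shows the heater at about (290,220), with the dial at (317,187) and the key at (268,178). In the top view the dial is at about (227,250), the key at (270,237), the rack at (311,180) and the bottle at (142,228). I'll zoom in on these.

Run:
```python
import cv2, numpy as np, pickle
d=pickle.load(open("c0.pkl","rb"))
t=d["top"]["image"][195:290,180:305,::-1]
cv2.imwrite("pics/topz.png",cv2.resize(t,None,fx=6,fy=6,interpolation=cv2.INTER_CUBIC))
t=d["scene"]["image"][160:215,235:360,::-1]
cv2.imwrite("pics/scz.png",cv2.resize(t,None,fx=6,fy=6,interpolation=cv2.INTER_CUBIC))
```

```text
(no output)
```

View pics/topz.png

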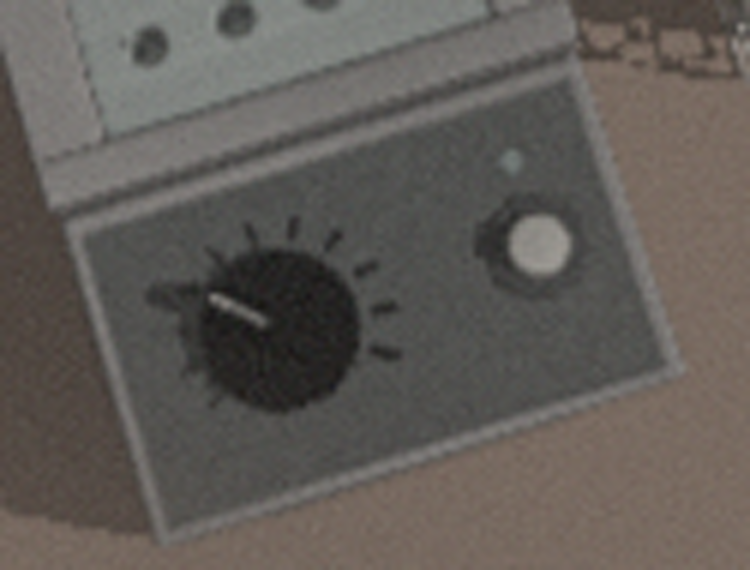

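View pics/scz.png

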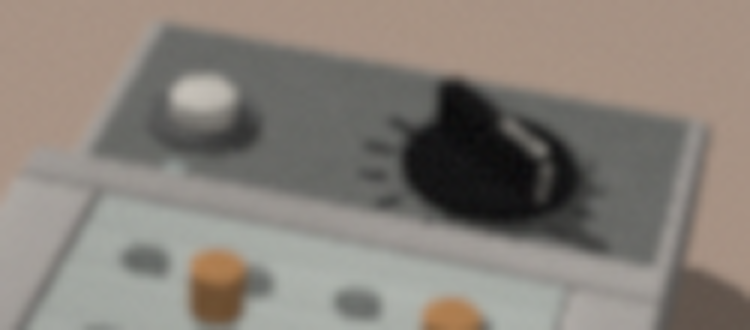

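```bash
cat > h.py <<'E'
import cv2, numpy as np
def cast(c,uv,z):
    uv=np.atleast_2d(uv).astype(float); K=np.array(c["mtx"]);R=np.array(c["R"]);t=np.array(c["t"])
    r=np.c_[uv,np.ones(len(uv))]@np.linalg.inv(K).T@R; o=-R.T@t
    return o+r*((z-o[2])/r[:,2])[:,None]
def proj(c,X):
    X=np.atleast_2d(X); p=(X@np.array(c["R"]).T+c["t"])@np.array(c["mtx"]).T; return p[:,:2]/p[:,2:]
E
python3 - <<'E'
import pickle; from h import *
d=pickle.load(open("c0.pkl","rb")); T=d["top"]; S=d["scene"]
def z2p(p,o): return (np.array(p,float)+.5)/6-.5+np.array(o)
# heater yaw & centre from console outline at z=.062
cor=cast(T,z2p([(165,542),(683,370)],(180,195)),.062)
print("corners",cor)
g=cv2.cvtColor(T["image"],cv2.COLOR_RGB2GRAY)
def blob(img,x0,y0,x1,y1,thr,inv=False):
    s=img[y0:y1,x0:x1]; m=((s<thr) if inv else (s>thr)).astype(np.uint8)
    n,l,st,ce=cv2.connectedComponentsWithStats(m); i=1+np.argmax(st[1:,4]); 
    ys,xs=np.nonzero(l==i); w=1
    return ce[i]+[x0,y0],st[i], np.c_[xs+x0,ys+y0]
k,st,_=blob(g,262,228,278,244,130); print("key top",k,st,cast(T,k,.075))
gs=cv2.cvtColor(S["image"],cv2.COLOR_RGB2GRAY)
k2,st,_=blob(gs,260,170,278,183,150); print("key scene",k2,st,cast(S,k2,.073))
w,st,P=blob(g,212,240,227,252,75); print("line",w,st)
ends=cast(T,z2p([(211,296),(268,326)],(180,195)),.088); print("ends",ends, np.degrees(np.arctan2(*(ends[0]-ends[1])[[1,0]])))
yv=cor[0]-cor[1]; yv/=np.linalg.norm(yv); print("width",np.linalg.norm(cor[0]-cor[1]))
yaw=np.arctan2(yv[1],yv[0])-np.pi/2; print("yaw",np.degrees(yaw))
x=np.array([np.cos(yaw),np.sin(yaw)]);y=np.array([-x[1],x[0]])
mid=cor.mean(0)[:2]; con=mid+.063*x
print("console",con,"dial",con+.036*y,"key",con-.066*y)
key=cast(T,k,.075)[0,:2]; print("dial from key",key+.102*y)
# skirt circle
s,st,P=blob(g,205,228,245,270,38,True); print("dark",s,st, cast(T,s,.075))
dl=con+.036*y
for c,n in((T,"t"),(S,"s")): print(n,proj(c,[np.r_[dl,.088],np.r_[dl,.07],np.r_[con-.066*y,.075]]))
# strokes check: clicks angles
rel=np.degrees(np.arctan2(*(ends[0]-ends[1])[[1,0]]))-np.degrees(yaw); print("pointer rel heater x",rel,"clicks",(120-rel)/24)
E
```

```text
corners [[ 0.4098065   0.13731515  0.062     ]
 [ 0.46804853 -0.05782157  0.062     ]]
key top [269.68852459 235.44262295] [ 4  4  9  8 61] [[ 0.51508871 -0.00539849  0.075     ]]
key scene [268.20833333 175.29166667] [ 4  3 10  6 48] [[ 0.5152896  -0.00477519  0.073     ]]
line [218.6        245.93333333] [ 3  4  9  5 15]
ends [[0.49837441 0.11715621 0.088     ]
 [0.48687237 0.09629193 0.088     ]] 61.13297001801839
width 0.2036429995794426
yaw 16.618669295084345
console [0.49929597 0.05776483] dial [0.48899995 0.09226109] key [ 0.51817201 -0.00547831]
dial from key [0.48591664 0.09234091]
dark [226.94620253 249.07594937] [  9   9  26  26 316] [[0.48714932 0.0911211  0.075     ]]
t [[226.063219   247.89792936]
 [226.56134767 248.38974096]
 [269.6775879  234.06857107]]
s [[315.88248553 178.88383849]
 [314.96231668 186.17915677]
 [267.21332997 175.00429776]]
pointer rel heater x 44.514300722934045 clicks 3.1452374698777477
```

The readings agree. The dial axis is at about (0.487, 0.092), the key at about (0.515, -0.005) and the yaw is about 16.5°. The pointer sits at about 64.5° in the world frame, which is click 3. I'll close the gripper and move to above the bar's counterclockwise side.

>>> drive_tool:
  commands:
    - {"gripper": 1,"dx": -31.2,"dy": 41.0,"dz": 7.0,"turn": 6.8}
    - {"gripper": 1,"dx": -31.2,"dy": 41.0,"dz": 7.0,"turn": 6.8}
    - {"gripper": 1,"dx": -31.2,"dy": 41.0,"dz": 7.0,"turn": 6.8}
    - {"gripper": 1,"dx": -31.2,"dy": 41.0,"dz": 7.0,"turn": 6.8}
    - {"gripper": 1,"dx": -31.2,"dy": 41.0,"dz": 7.0,"turn": 6.8}
    - {"gripper": 1,"dx": -31.2,"dy": 41.0,"dz": 7.0,"turn": 6.8}
    - {"gripper": 1,"dx": -31.2,"dy": 41.0,"dz": 7.0,"turn": 6.8}
    - {"gripper": 1,"dx": -31.2,"dy": 41.0,"dz": 7.0,"turn": 6.8}
    - {"gripper": 1,"dx": -31.2,"dy": 41.0,"dz": 7.0,"turn": 6.8}
    - {"gripper": 1,"dx": -31.2,"dy": 41.0,"dz": 7.0,"turn": 6.8}
    - {"gripper": 1,"dx": -31.2,"dy": 41.0,"dz": 7.0,"turn": 6.8}
    - {"gripper": 1,"dx": -31.2,"dy": 41.0,"dz": 7.0,"turn": 6.8}
    - {"gripper": 1,"dx": -31.2,"dy": 41.0,"dz": 7.0,"turn": 6.8}
    - {"gripper": 1,"dx": -31.2,"dy": 41.0,"dz": 7.0,"turn": 6.8}

```text
time_s: 1.85
eef_pos: [0.4724, 0.1185, 0.1694]
eef_rot: [0.0, 0.845, 0.534, 0.0]
wrist_force: [-0.1, 0.1, -0.2]
opening: 0.003
```

```bash
cat >> h.py <<'E'
from scipy.spatial.transform import Rotation
D=np.array([.487,.092]); 
def state(o):
    R=Rotation.from_quat(np.roll(o["eef_rot"],-1)).as_matrix(); p=o["eef_pos"]
    print("t",round(o["time_s"],2),"p",p.round(4),"x deg",round(np.degrees(np.arctan2(R[1,0],R[0,0])),2),"tilt z",R[:,2].round(3),"F",o["wrist_force"].round(2),"T",o["torque"].round(3),"op",round(o["opening"],3)); return p,R
def snap(ctrl,tag,f=5,box=(190,210,290,280),sbox=(240,150,360,220)):
    import pickle; r={}
    for n,b in(("top",box),("scene",sbox)):
        c=ctrl.camera(n); r[n]=c
        cv2.imwrite(f"pics/{n}{tag}.png",cv2.resize(c["image"][b[1]:b[3],b[0]:b[2],::-1],None,fx=f,fy=f,interpolation=cv2.INTER_CUBIC))
    pickle.dump(r,open(f"c{tag}.pkl","wb")); return r
E
python3 - <<'E'
from bench import ctrl; from h import *
state(ctrl.get_obs()); snap(ctrl,"1",5,(170,190,300,290),(230,110,380,230))
E
```

```text
t 1.85 p [0.4724 0.1185 0.1694] x deg 64.59 tilt z [ 0.  0. -1.] F [-0.13  0.11 -0.19] T [0.038 0.002 0.043] op 0.003
```

View pics/top1.png

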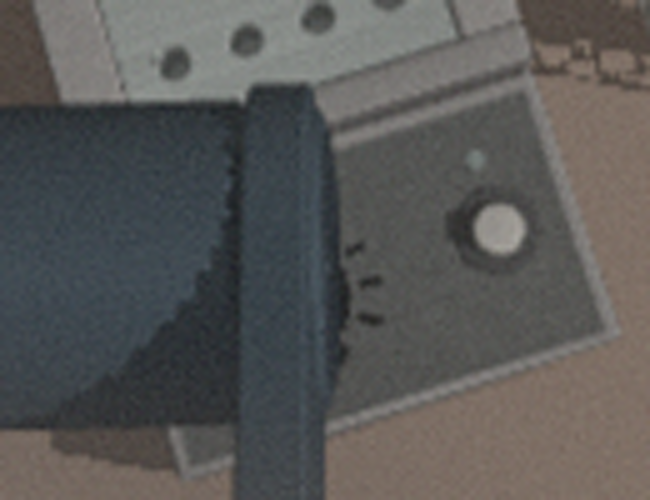

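View pics/scene1.png

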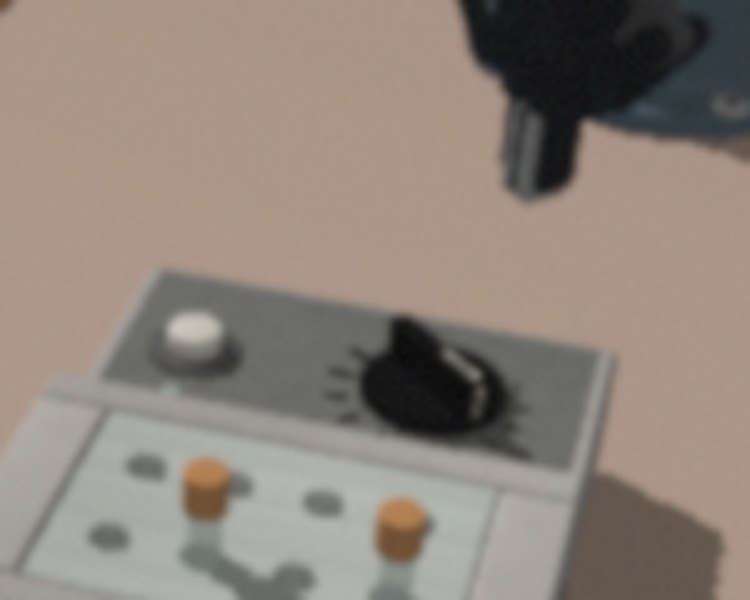

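The top view is blocked by the arm. The scene view shows the closed fingers above and behind the dial, with the tip at zoom (530,195). Next I'll descend beside the bar and approach it until it touches.

>>> drive_tool:
  commands:
    - {"gripper": 1,"dz": 4.0}
    - {"gripper": 1,"dz": 7.0}
    - {"gripper": 1,"dz": 8.3}
    - {"gripper": 1,"dz": 8.3}
    - {"gripper": 1,"dz": 8.3}

```text
invalid input at $.commands[0]: expected keys gripper, dx, dy, dz, turn
```

Run:
```python
from bench import ctrl; from h import *
state(ctrl.get_obs()); snap(ctrl,"2",6)
```

```text
t 1.95 p [0.4725 0.1182 0.1694] x deg 64.56 tilt z [ 0. -0. -1.] F [-0.35  0.63  0.53] T [-0.029 -0.044  0.053] op 0.003
```

View pics/scene2.png

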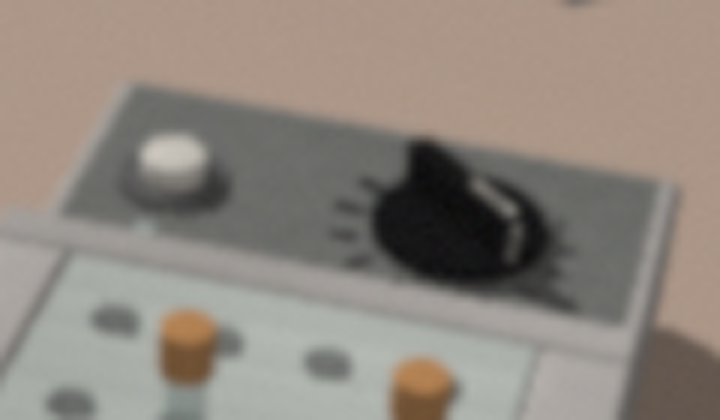

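The call was refused because every key has to be given, so nothing moved. I'll send it again with all the keys.

>>> drive_tool:
  commands:
    - {"gripper": 1,"dx": 0,"dy": 0,"dz": 4.0,"turn": 0}
    - {"gripper": 1,"dx": 0,"dy": 0,"dz": 7.0,"turn": 0}
    - {"gripper": 1,"dx": 0,"dy": 0,"dz": 8.3,"turn": 0}
    - {"gripper": 1,"dx": 0,"dy": 0,"dz": 8.3,"turn": 0}
    - {"gripper": 1,"dx": 0,"dy": 0,"dz": 8.3,"turn": 0}

```text
time_s: 2.68
eef_pos: [0.4736, 0.1179, 0.0875]
eef_rot: [0.001, 0.846, 0.534, 0.001]
wrist_force: [0.4, 0.2, 0.3]
opening: 0.003
```

Run:
```python
from bench import ctrl; from h import *
state(ctrl.get_obs()); snap(ctrl,"3",6)
```

```text
t 2.67 p [0.4736 0.1179 0.0875] x deg 64.53 tilt z [ 0.002 -0.    -1.   ] F [0.36 0.19 0.33] T [ 0.016 -0.029  0.015] op 0.003
```

View pics/scene3.png

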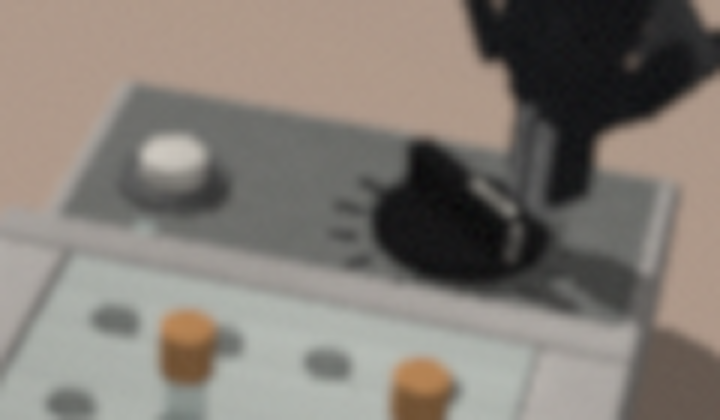

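>>> drive_tool:
  commands:
    - {"gripper": 1,"dx": 0,"dy": 0.2,"dz": 0.1,"turn": 0}
    - {"gripper": 1,"dx": 0,"dy": 0.4,"dz": 0.1,"turn": 0}
    - {"gripper": 1,"dx": 0,"dy": 0.5,"dz": 0.1,"turn": 0}
    - {"gripper": 1,"dx": 0,"dy": 0.5,"dz": 0.1,"turn": 0}

```text
time_s: 3.28
eef_pos: [0.4772, 0.1158, 0.0853]
eef_rot: [0.0, 0.846, 0.534, 0.0]
wrist_force: [0.1, 0.1, 0.4]
opening: 0.001
```

>>> drive_tool:
  commands:
    - {"gripper": 1,"dx": 0,"dy": 0.1,"dz": 0,"turn": 0}
    - {"gripper": 1,"dx": 0,"dy": 0.1,"dz": 0,"turn": 0}

```text
time_s: 3.52
eef_pos: [0.4781, 0.1154, 0.0853]
eef_rot: [0.0, 0.846, 0.534, -0.0]
wrist_force: [-0.4, 1.1, 0.9]
opening: 0.002
```

>>> drive_tool:
  commands:
    - {"gripper": 1,"dx": 0,"dy": 0.1,"dz": 0,"turn": 0}
    - {"gripper": 1,"dx": 0,"dy": 0.1,"dz": 0,"turn": 0}

```text
time_s: 3.78
eef_pos: [0.4787, 0.115, 0.0852]
eef_rot: [-0.0, 0.846, 0.534, -0.0]
wrist_force: [-0.6, 0.4, 0.6]
opening: 0.003
```

Run:
```python
from bench import ctrl; from h import *
p,R=state(ctrl.get_obs()); e=p[:2]-D; a=np.radians(64.5); print(e@[np.cos(a),np.sin(a)],e@[-np.sin(a),np.cos(a)])
```

```text
t 3.77 p [0.4787 0.115  0.0852] x deg 64.53 tilt z [-0.  0. -1.] F [-0.59  0.41  0.56] T [ 0.099  0.148 -0.016] op 0.003
0.017219527812770644 0.017382587731034748
```

>>> drive_tool:
  commands:
    - {"gripper": 1,"dx": 0,"dy": 0.1,"dz": 0,"turn": 0}
    - {"gripper": 1,"dx": 0,"dy": 0.1,"dz": 0,"turn": 0}

```text
time_s: 4.03
eef_pos: [0.4789, 0.1149, 0.0851]
eef_rot: [-0.001, 0.846, 0.534, -0.001]
wrist_force: [-4.6, 3.5, 3.5]
opening: 0.001
```

>>> drive_tool:
  commands:
    - {"gripper": 1,"dx": 0,"dy": 0.1,"dz": 0,"turn": 0}
    - {"gripper": 1,"dx": 0,"dy": 0.1,"dz": 0,"turn": 0}

```text
time_s: 4.28
eef_pos: [0.4792, 0.1149, 0.0851]
eef_rot: [-0.001, 0.846, 0.534, -0.001]
wrist_force: [-7.3, 2.6, 5.5]
opening: -0.0
```

Run:
```python
from bench import ctrl; from h import *
p,R=state(ctrl.get_obs()); e=p[:2]-D; a=np.radians(64.5); print(e@[np.cos(a),np.sin(a)],e@[-np.sin(a),np.cos(a)])
snap(ctrl,"4",6)
```

```text
t 4.28 p [0.4792 0.1149 0.0851] x deg 64.54 tilt z [-0.004  0.001 -1.   ] F [-7.33  2.57  5.47] T [ 0.586  1.151 -0.009] op -0.0
0.017254752852245262 0.016916129172291103
```

View pics/scene4.png

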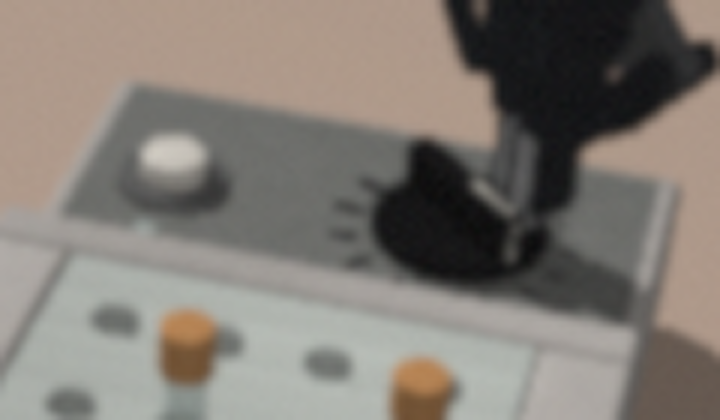

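Contact came at an offset of about 17 mm from the bar's centreline. Now I'll work out arc rows about the dial axis, turning the tool with the bar.

```bash
cat >> h.py <<'E'
def arc(pc,xdeg,thetas,extra=0.0):
    """shifts (cm) in tool axes for moving commanded pose pc round D clockwise; tool x at xdeg"""
    a=np.radians(xdeg); X=np.array([np.cos(a),np.sin(a)]); Y=np.array([np.sin(a),-np.cos(a)])
    e=np.array(pc)-D
    for t in thetas:
        r=np.radians(-t); q=D+np.array([[np.cos(r),-np.sin(r)],[np.sin(r),np.cos(r)]])@e-np.array(pc)
        print(t, "dx %.2f dy %.2f"%(100*q@X,100*q@Y))
E
python3 - <<'E'
from h import *
arc((.4805,.1141),64.5,range(5,101,5))
E
```

```text
5 dx 0.13 dy 0.16
10 dx 0.24 dy 0.32
15 dx 0.34 dy 0.50
20 dx 0.42 dy 0.68
25 dx 0.49 dy 0.87
30 dx 0.54 dy 1.06
35 dx 0.57 dy 1.26
40 dx 0.59 dy 1.46
45 dx 0.59 dy 1.66
50 dx 0.57 dy 1.86
55 dx 0.53 dy 2.06
60 dx 0.47 dy 2.25
65 dx 0.40 dy 2.44
70 dx 0.32 dy 2.62
75 dx 0.21 dy 2.80
80 dx 0.10 dy 2.96
85 dx -0.03 dy 3.11
90 dx -0.18 dy 3.25
95 dx -0.33 dy 3.38
100 dx -0.50 dy 3.49
```

>>> drive_tool:
  commands:
    - {"gripper": 1,"dx": 0.13,"dy": 0.16,"dz": 0,"turn": 5}
    - {"gripper": 1,"dx": 0.24,"dy": 0.32,"dz": 0,"turn": 10}
    - {"gripper": 1,"dx": 0.34,"dy": 0.5,"dz": 0,"turn": 15}
    - {"gripper": 1,"dx": 0.42,"dy": 0.68,"dz": 0,"turn": 20}
    - {"gripper": 1,"dx": 0.49,"dy": 0.87,"dz": 0,"turn": 25}
    - {"gripper": 1,"dx": 0.54,"dy": 1.06,"dz": 0,"turn": 30}
    - {"gripper": 1,"dx": 0.57,"dy": 1.26,"dz": 0,"turn": 35}
    - {"gripper": 1,"dx": 0.59,"dy": 1.46,"dz": 0,"turn": 40}
    - {"gripper": 1,"dx": 0.59,"dy": 1.46,"dz": 0,"turn": 40}

```text
time_s: 5.5
eef_pos: [0.4959, 0.1134, 0.0849]
eef_rot: [-0.0, 0.977, 0.213, -0.001]
wrist_force: [-2.6, 2.2, -1.5]
opening: 0.004
```

Run:
```python
from bench import ctrl; from h import *
p,R=state(ctrl.get_obs())
snap(ctrl,"5",6)
```

```text
t 5.5 p [0.4959 0.1134 0.0849] x deg 24.57 tilt z [-0.001  0.001 -1.   ] F [-2.57  2.23 -1.47] T [0.436 0.402 0.03 ] op 0.004
```

View pics/scene5.png

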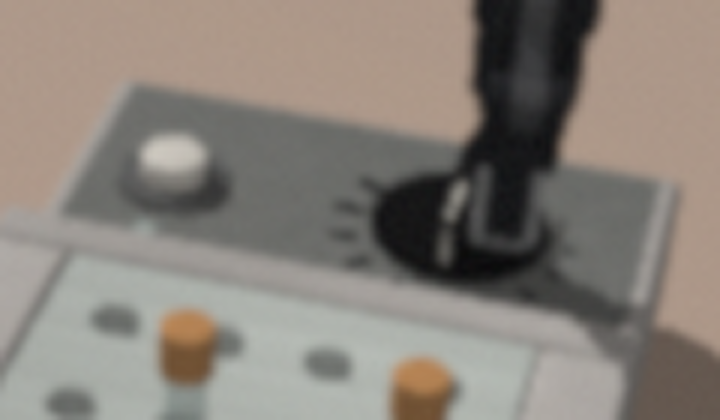

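View pics/top5.png

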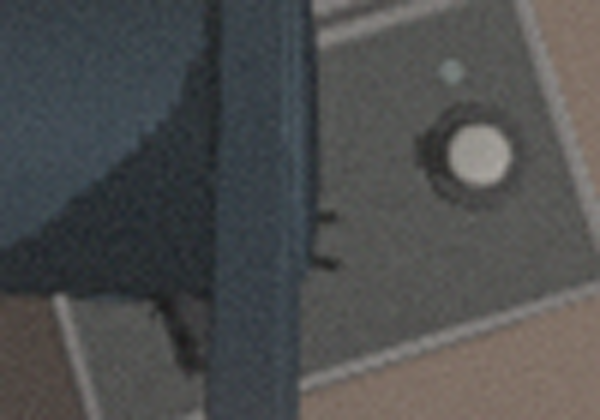

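Run:
```python
import pickle; from h import *
d=pickle.load(open("c0.pkl","rb"));S=d["scene"]
def z2(p): return (np.array(p,float)+.5)/6-.5+np.array((240,150))
for nm,pp in (("init",[(475,180),(515,213)]),("now",[(459,183),(446,228)])):
    e=cast(S,z2(pp),.088)[:,:2]; v=e[1]-e[0]; w=e[1]-D
    print(nm,e.round(4),"ang",np.degrees(np.arctan2(v[1],v[0])),"tip from D",np.degrees(np.arctan2(w[1],w[0])),np.linalg.norm(w))
for c in range(3,8):
    a=np.radians(16.5+120-24*c); u=np.array([np.cos(a),np.sin(a)])
    P=proj(S,[np.r_[D,.088],np.r_[D+.028*u,.088],np.r_[D+.028*u,.07],np.r_[D-.028*u,.088]]); print(c,((P-[240,150]+.5)*6-.5).round(0).tolist())
```

```text
init [[0.4878 0.0981]
 [0.4974 0.1179]] ang 64.12565205990836 tip from D 68.08494830446153 0.02791254487097887
now [[0.4926 0.0946]
 [0.5184 0.1034]] ang 18.787480023464244 tip from D 19.927604654303092 0.03343474735031724
3 [[460.0, 173.0], [511.0, 215.0], [505.0, 259.0], [411.0, 133.0]]
4 [[460.0, 173.0], [479.0, 221.0], [473.0, 265.0], [442.0, 128.0]]
5 [[460.0, 173.0], [443.0, 218.0], [438.0, 262.0], [476.0, 130.0]]
6 [[460.0, 173.0], [411.0, 207.0], [406.0, 252.0], [507.0, 140.0]]
7 [[460.0, 173.0], [387.0, 191.0], [383.0, 235.0], [531.0, 155.0]]
```

The white line at zoom (446,228) matches the prediction for click 5, so the dial has gone two clicks up. I'll go on to the third.

Run:
```python
from h import *
arc((.4962,.1131),24.5,range(3,61,3))
```

```text
3 dx 0.08 dy 0.09
6 dx 0.15 dy 0.19
9 dx 0.22 dy 0.29
12 dx 0.28 dy 0.39
15 dx 0.34 dy 0.50
18 dx 0.39 dy 0.60
21 dx 0.44 dy 0.72
24 dx 0.48 dy 0.83
27 dx 0.51 dy 0.94
30 dx 0.54 dy 1.06
33 dx 0.56 dy 1.18
36 dx 0.58 dy 1.30
39 dx 0.59 dy 1.42
42 dx 0.59 dy 1.54
45 dx 0.59 dy 1.66
48 dx 0.58 dy 1.78
51 dx 0.56 dy 1.90
54 dx 0.54 dy 2.02
57 dx 0.51 dy 2.14
60 dx 0.48 dy 2.25
```

>>> drive_tool:
  commands:
    - {"gripper": 1,"dx": 0.08,"dy": 0.09,"dz": 0,"turn": 3}
    - {"gripper": 1,"dx": 0.15,"dy": 0.19,"dz": 0,"turn": 6}
    - {"gripper": 1,"dx": 0.22,"dy": 0.29,"dz": 0,"turn": 9}
    - {"gripper": 1,"dx": 0.28,"dy": 0.39,"dz": 0,"turn": 12}
    - {"gripper": 1,"dx": 0.34,"dy": 0.5,"dz": 0,"turn": 15}
    - {"gripper": 1,"dx": 0.39,"dy": 0.6,"dz": 0,"turn": 18}
    - {"gripper": 1,"dx": 0.39,"dy": 0.6,"dz": 0,"turn": 18}

```text
time_s: 6.48
eef_pos: [0.5031, 0.109, 0.0855]
eef_rot: [0.0, 0.998, 0.058, 0.001]
wrist_force: [-0.3, -0.0, -0.2]
opening: -0.0
```

Run:
```python
from bench import ctrl; from h import *
p,R=state(ctrl.get_obs())
snap(ctrl,"6",6)
```

```text
t 6.47 p [0.5031 0.109  0.0855] x deg 6.64 tilt z [ 0.001 -0.001 -1.   ] F [-0.32 -0.05 -0.22] T [-0.036 -0.042 -0.034] op -0.0
```

View pics/scene6.png

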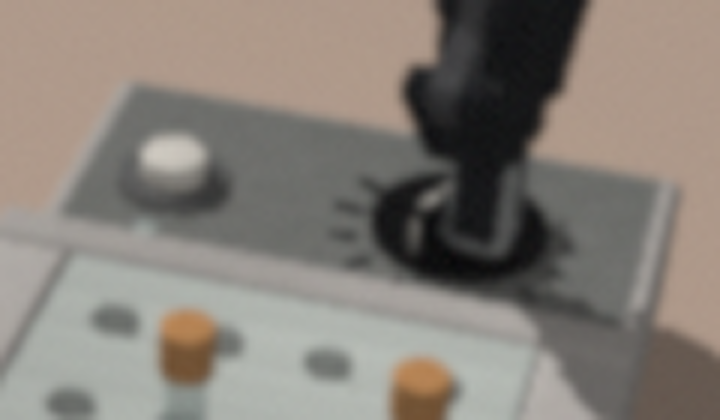

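The pointer end is at zoom (413,212), which matches click 6, so that is three clicks. The force is zero because the dial snapped ahead of the finger. I'll repeat the step with the same margin for the fourth.

Run:
```python
from h import *
arc((.5033,.1091),6.6,range(3,28,3))
```

```text
3 dx 0.08 dy 0.10
6 dx 0.15 dy 0.20
9 dx 0.21 dy 0.30
12 dx 0.27 dy 0.41
15 dx 0.33 dy 0.52
18 dx 0.38 dy 0.64
21 dx 0.42 dy 0.75
24 dx 0.46 dy 0.87
27 dx 0.49 dy 0.99
```

>>> drive_tool:
  commands:
    - {"gripper": 1,"dx": 0.08,"dy": 0.1,"dz": 0,"turn": 3}
    - {"gripper": 1,"dx": 0.15,"dy": 0.2,"dz": 0,"turn": 6}
    - {"gripper": 1,"dx": 0.21,"dy": 0.3,"dz": 0,"turn": 9}
    - {"gripper": 1,"dx": 0.27,"dy": 0.41,"dz": 0,"turn": 12}
    - {"gripper": 1,"dx": 0.33,"dy": 0.52,"dz": 0,"turn": 15}
    - {"gripper": 1,"dx": 0.38,"dy": 0.64,"dz": 0,"turn": 18}
    - {"gripper": 1,"dx": 0.42,"dy": 0.75,"dz": 0,"turn": 21}
    - {"gripper": 1,"dx": 0.42,"dy": 0.75,"dz": 0,"turn": 21}

```text
time_s: 7.58
eef_pos: [0.5076, 0.1033, 0.0855]
eef_rot: [-0.001, 0.992, -0.125, 0.0]
wrist_force: [-0.9, 4.1, 0.1]
opening: -0.001
```

Run:
```python
from bench import ctrl; from h import *
p,R=state(ctrl.get_obs())
snap(ctrl,"7",6)
```

```text
t 7.58 p [0.5076 0.1033 0.0855] x deg -14.42 tilt z [ 0.001  0.001 -1.   ] F [-0.93  4.11  0.14] T [ 0.601  0.088 -0.03 ] op -0.001
```

View pics/scene7.png

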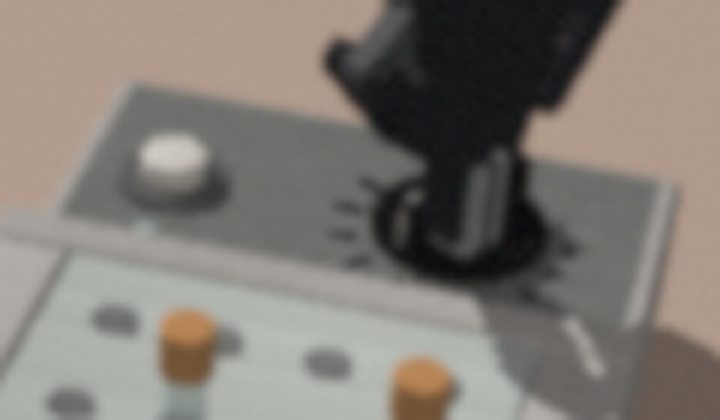

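It hasn't snapped yet: the force is 4 N and the pointer end is at about (402,205). I'll push on in small steps.

Run:
```python
from h import *
arc((.5083,.1021),-14.4,range(2,15,2))
```

```text
2 dx 0.05 dy 0.06
4 dx 0.10 dy 0.13
6 dx 0.15 dy 0.20
8 dx 0.19 dy 0.27
10 dx 0.23 dy 0.34
12 dx 0.27 dy 0.41
14 dx 0.31 dy 0.48
```

>>> drive_tool:
  commands:
    - {"gripper": 1,"dx": 0.05,"dy": 0.06,"dz": 0,"turn": 2}
    - {"gripper": 1,"dx": 0.1,"dy": 0.13,"dz": 0,"turn": 4}
    - {"gripper": 1,"dx": 0.1,"dy": 0.13,"dz": 0,"turn": 4}

```text
time_s: 8.05
eef_pos: [0.5083, 0.1003, 0.0853]
eef_rot: [0.0, 0.987, -0.161, 0.0]
wrist_force: [-0.1, -0.6, -0.2]
opening: -0.0
```

Run:
```python
from bench import ctrl; from h import *
p,R=state(ctrl.get_obs())
snap(ctrl,"8",6)
```

```text
t 8.05 p [0.5083 0.1003 0.0853] x deg -18.52 tilt z [ 0. -0. -1.] F [-0.14 -0.61 -0.16] T [-0.029 -0.028  0.031] op -0.0
```

View pics/scene8.png

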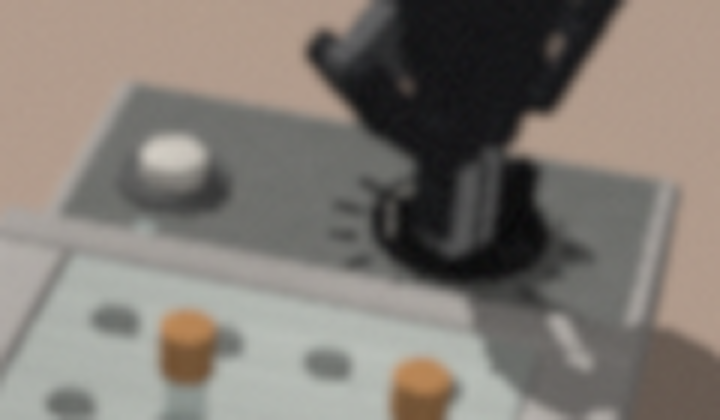

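The force has dropped to zero and the pointer end is at zoom (390,200), which matches click 7. I'll back off, rise, and check.

>>> drive_tool:
  commands:
    - {"gripper": 1,"dx": 0,"dy": -0.5,"dz": 0,"turn": 0}
    - {"gripper": 1,"dx": 0,"dy": -1.0,"dz": 0,"turn": 0}
    - {"gripper": 1,"dx": 0,"dy": -1.0,"dz": 0,"turn": 0}
    - {"gripper": 1,"dx": 0,"dy": -1.0,"dz": -3,"turn": 0}
    - {"gripper": 1,"dx": 0,"dy": -1.0,"dz": -7,"turn": 0}
    - {"gripper": 1,"dx": 0,"dy": -1.0,"dz": -7,"turn": 0}
    - {"gripper": 1,"dx": 0,"dy": -1.0,"dz": -7,"turn": 0}

```text
time_s: 9.02
eef_pos: [0.511, 0.1103, 0.155]
eef_rot: [0.0, 0.987, -0.16, -0.0]
wrist_force: [-0.3, -0.4, -0.5]
opening: -0.003
```

Run:
```python
from bench import ctrl; from h import *
p,R=state(ctrl.get_obs())
print("to key, tool cm:",100*R.T@(np.array([.515,-.005,.11])-p))
snap(ctrl,"9",6)
```

```text
t 9.03 p [0.511  0.1103 0.155 ] x deg -18.46 tilt z [-0. -0. -1.] F [-0.31 -0.42 -0.54] T [-0.058 -0.043 -0.043] op -0.003
to key, tool cm: [ 4.03107492 10.81315758  4.49555036]
```

View pics/scene9.png

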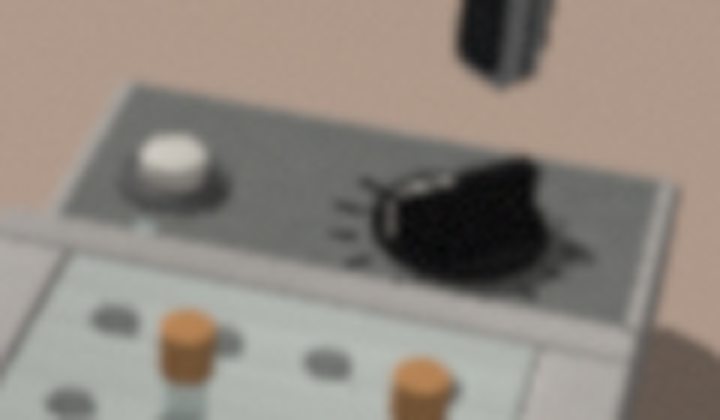

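The pointer end is at zoom (391,197) and the tail at (532,165), which matches the click 7 prediction of (387,191) and (531,155). The small offset is the same as in the earlier clicks, so the dial is four clicks up. Next is the key.

>>> drive_tool:
  commands:
    - {"gripper": 1,"dx": 4.0,"dy": 10.8,"dz": 0,"turn": 0}
    - {"gripper": 1,"dx": 4.0,"dy": 10.8,"dz": 0,"turn": 0}
    - {"gripper": 1,"dx": 4.0,"dy": 10.8,"dz": 0,"turn": 0}
    - {"gripper": 1,"dx": 4.0,"dy": 10.8,"dz": 4.0,"turn": 0}
    - {"gripper": 1,"dx": 4.0,"dy": 10.8,"dz": 5.5,"turn": 0}
    - {"gripper": 1,"dx": 4.0,"dy": 10.8,"dz": 5.5,"turn": 0}
    - {"gripper": 1,"dx": 4.0,"dy": 10.8,"dz": 5.5,"turn": 0}

```text
time_s: 10.0
eef_pos: [0.5157, -0.0044, 0.1011]
eef_rot: [0.0, 0.987, -0.16, 0.001]
wrist_force: [-0.3, -0.4, 0.6]
opening: 0.004
```

Run:
```python
from bench import ctrl; from h import *
p,R=state(ctrl.get_obs())
print("to key, tool cm:",100*R.T@(np.array([.515,-.005,.083])-p))
snap(ctrl,"10",6)
```

```text
t 10.0 p [ 0.5157 -0.0044  0.1011] x deg -18.42 tilt z [ 0.001 -0.    -1.   ] F [-0.34 -0.44  0.64] T [ 0.047 -0.034 -0.011] op 0.004
to key, tool cm: [-0.05048083  0.07449842  1.80986726]
```

View pics/scene10.png

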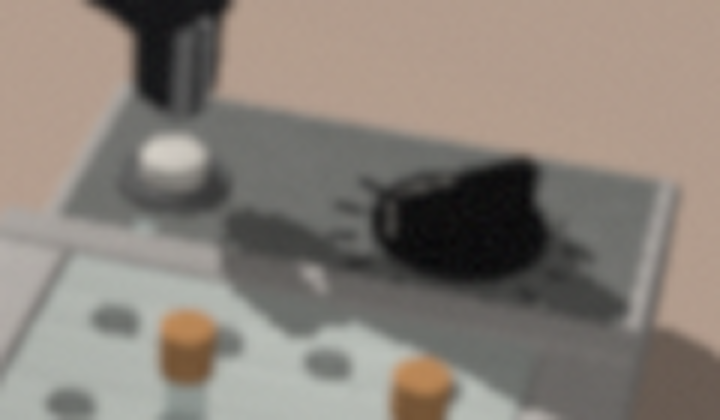

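View pics/top10.png

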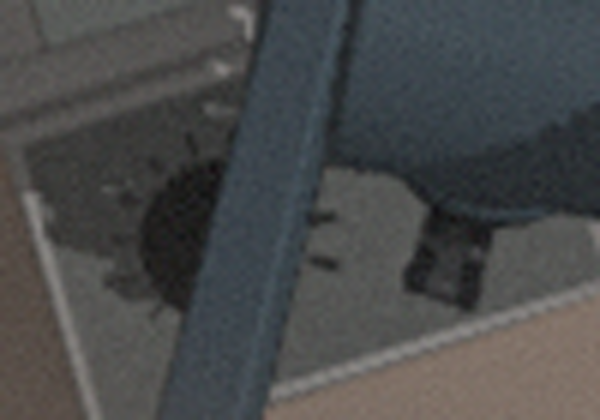

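In the scene view the fingertip is above the key, with the tip at zoom (180,110) and the key at (172,155). I'll press straight down.

>>> drive_tool:
  commands:
    - {"gripper": 1,"dx": 0,"dy": 0.1,"dz": 1.2,"turn": 0}
    - {"gripper": 1,"dx": 0,"dy": 0.1,"dz": 1.8,"turn": 0}
    - {"gripper": 1,"dx": 0,"dy": 0.1,"dz": 2.1,"turn": 0}
    - {"gripper": 1,"dx": 0,"dy": 0.1,"dz": 2.3,"turn": 0}
    - {"gripper": 1,"dx": 0,"dy": 0.1,"dz": 2.3,"turn": 0}
    - {"gripper": 1,"dx": 0,"dy": 0.1,"dz": 2.3,"turn": 0}

```text
time_s: 10.85
eef_pos: [0.5145, -0.0058, 0.078]
eef_rot: [0.0, 0.987, -0.16, -0.0]
wrist_force: [-3.2, 1.1, 9.7]
opening: -0.001
```

Run:
```python
from bench import ctrl; from h import *
p,R=state(ctrl.get_obs())
```

```text
t 10.85 p [ 0.5145 -0.0058  0.078 ] x deg -18.46 tilt z [-0.001 -0.    -1.   ] F [-3.24  1.15  9.7 ] T [0.079 0.801 0.007] op -0.001
```

>>> drive_tool:
  commands:
    - {"gripper": 1,"dx": 0,"dy": 0,"dz": 0.1,"turn": 0}
    - {"gripper": 1,"dx": 0,"dy": 0,"dz": 0.2,"turn": 0}
    - {"gripper": 1,"dx": 0,"dy": 0,"dz": 0.2,"turn": 0}

```text
time_s: 11.22
eef_pos: [0.5147, -0.0058, 0.0777]
eef_rot: [0.0, 0.987, -0.16, -0.0]
wrist_force: [-11.2, 0.9, 25.6]
opening: -0.001
```

Run:
```python
from bench import ctrl; from h import *
p,R=state(ctrl.get_obs()); snap(ctrl,"11",6)
```

```text
t 11.22 p [ 0.5147 -0.0058  0.0777] x deg -18.44 tilt z [-0.001 -0.    -1.   ] F [-11.15   0.94  25.6 ] T [0.281 1.972 0.055] op -0.001
```

View pics/scene11.png

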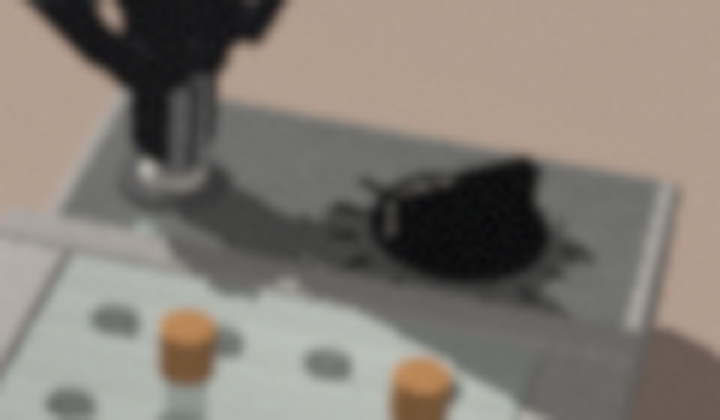

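The key has bottomed out: the force is 26 N, the tip has hardly moved since the last reading, and the picture shows the key low in its collar at (172,180). I'll release and leave the heater.

>>> drive_tool:
  commands:
    - {"gripper": 1,"dx": 0,"dy": 0,"dz": -1,"turn": 0}
    - {"gripper": 1,"dx": 0,"dy": 0,"dz": -4,"turn": 0}
    - {"gripper": 1,"dx": 0,"dy": 0,"dz": -9,"turn": 0}
    - {"gripper": 1,"dx": 0,"dy": 0,"dz": -14,"turn": 0}
    - {"gripper": 1,"dx": -16,"dy": 0,"dz": -15,"turn": 0}
    - {"gripper": 1,"dx": -16,"dy": 0,"dz": -15,"turn": 0}
    - {"gripper": 1,"dx": -16,"dy": 0,"dz": -15,"turn": 0}
    - {"gripper": 1,"dx": -16,"dy": 0,"dz": -15,"turn": 0}
    - {"gripper": 1,"dx": -16,"dy": 0,"dz": -15,"turn": 0}
    - {"gripper": 1,"dx": -16,"dy": 0,"dz": -15,"turn": 0}

```text
time_s: 12.58
eef_pos: [0.3638, 0.0446, 0.2253]
eef_rot: [0.0, 0.987, -0.161, -0.0]
wrist_force: [-0.2, 0.4, -0.1]
opening: 0.003
```

Run:
```python
from bench import ctrl; from h import *
p,R=state(ctrl.get_obs()); r=snap(ctrl,"12",6)
cv2.imwrite("pics/scene12f.png",r["scene"]["image"][:,:,::-1]);cv2.imwrite("pics/top12f.png",r["top"]["image"][:,:,::-1])
```

```text
t 12.57 p [0.3638 0.0446 0.2253] x deg -18.49 tilt z [-0. -0. -1.] F [-0.22  0.39 -0.05] T [ 0.025  0.005 -0.011] op 0.003
```

View pics/scene12.png

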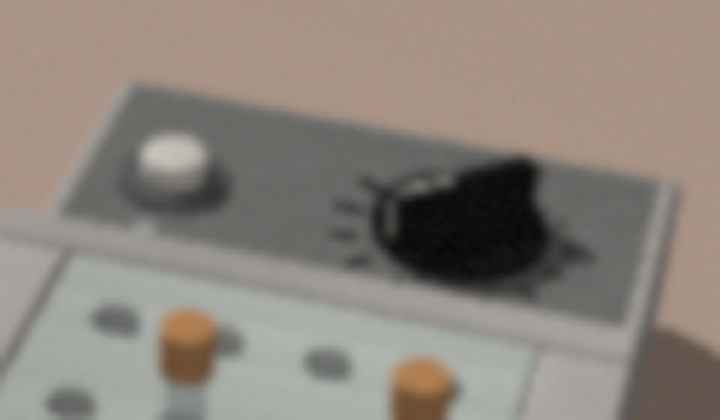

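View pics/scene12f.png

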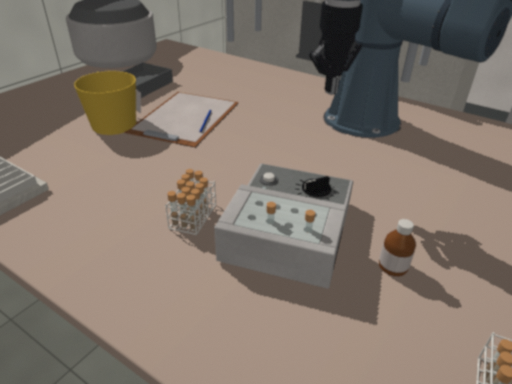

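View pics/top12f.png

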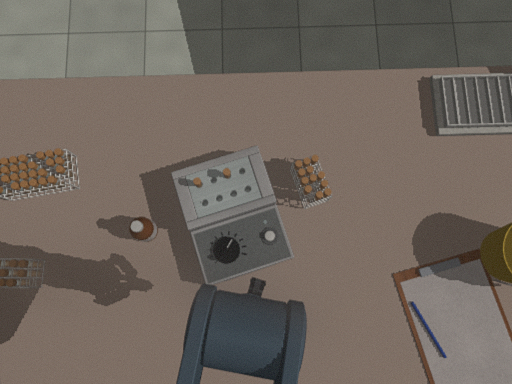

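In both views the key is up, and the tubes, rack and bottle are where they started. The white line in the top view runs from about (227,248) to (232,240). I'll put a number on that angle and hand in if it agrees.

Run:
```python
import pickle; from h import *
an=[]
for f in("c0.pkl","c12.pkl"):
    c=pickle.load(open(f,"rb"))["top"]; g=cv2.cvtColor(c["image"],cv2.COLOR_RGB2GRAY)[237:262,214:241].astype(float)
    yy,xx=np.mgrid[237:262,214:241]; m=(g>75)&(np.hypot(xx-226.6,yy-248.5)<12)
    P=cast(c,np.c_[xx[m],yy[m]],.088)[:,:2]; w=g[m]-60; q=np.average(P,axis=0,weights=w)-D
    U,s,V=np.linalg.svd((P-P.mean(0))*np.sqrt(w)[:,None]); v=V[0]*np.sign(V[0]@q)
    an.append([np.degrees(np.arctan2(q[1],q[0])),np.degrees(np.arctan2(v[1],v[0]))]); print(m.sum(),an[-1])
print(np.diff(an,axis=0))
```

```text
13 [np.float64(67.38207437308668), np.float64(62.70993008047738)]
15 [np.float64(-27.87679940879721), np.float64(-30.681577149361125)]
[[-95.25887378 -93.39150723]]
```

The dial has turned about 93 to 95° clockwise, which is four clicks (96°). I'm handing in.

Run:
```python
from bench import ctrl
print(ctrl.hand_in())
```

```text
the job is handed in; nothing more can be done
None
```

I turned the dial up four clicks and pressed the start key. Then I backed the arm off and handed the job in at about 12.6 s; hand-in gives no verdict.

- **Dial:** I pushed the side of the bar round with the closed fingertip, from click 3 to click 7. The last picture shows it turned 93–95° clockwise by two fits of the white line. That is within the 6° margin of the 96° wanted. The final click needed two extra small pushes before it snapped.
- **Start key:** I pressed it until it stopped, at about 26 N with the fingertip no longer moving down. The last picture shows it back up.
- **Everything else:** by eye, the tubes, rack and bottle look unmoved in both final views. I did not measure their positions. The arm is clear of everything, with wrist force near zero.
- **Refused call:** one move call was refused because keys were missing. Nothing moved, and I sent it again complete.

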